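Close up the tooth row against the glass stop

ROBOT

A 7-joint arm with a two-finger parallel gripper is mounted at the origin on the work surface. World frame = base frame: x ahead of the robot, y to its left, z up, the work surface at z = 0. Lengths are in m, angles in rad, forces in N, time in s.
With the tool pointing down it reaches from about 0.425 to 0.925 m from the base axis. Payload 6.8 kg.
Tool frame: the origin (TCP) lies at the very end of the fingers, on their centre line; the grasp point (between the pads) lies 19 mm behind it; z points along the fingers, y is the line along which they close (so a half turn about z gives the same grasp; the last joint's range is limited). The gripper opens to 85 mm and grips with 20 to 120 N. Pads are 22 mm wide; open, the fingers measure 114 mm over their backs; the gripper's body (76 mm by 85 mm) begins 54 mm behind the grasp point. The pads swing forward as they close: fully open they stand 13 mm farther back than shut.
Start: joints at [-1.457, 0.477, 0.022, 1.555, -0.011, 1.109, -0.083], TCP at [0.148, 0.658, 0.231] pointing down, gripper open.
Joint ranges: [-2.96, 2.96], [-0.34, 2.1], [-1.41, 1.46], [0.24, 2.44], [-1.37, 4.51], [0.17, 1.92], [-2.96, 2.96]. Speed limits (rad/s): [2.39, 2.39, 3.14, 3.14, 3.14, 3.14, 3.14].

INTERFACE

Orientations are given as a unit quaternion [w, x, y, z].
In Python, from station import bot gives the robot as it stands. The module is installed in compiled form; this text tells all that it offers.
- The arm moves only by the shell command python3 -m jog 'ROWS' [OPENING] [FORCE]. ROWS is JSON, a list of rows, each a list of 4 numbers: the shift along the tool's x, y, z in cm, then the turn about the tool's z in rad. In form: [[x, y, z, spin], ...]. A call has 1 to 20 rows; each row is the pose to reach, as a shift and turn from the pose commanded when the call began, along the tool's axes at that moment; what a row does not reach only later rows make up. A row lasts 1/12 s, in which the tool goes at most 41.7 mm and 7.16 degrees, less where a joint would pass 70% of its speed; a pose out of reach is approached as far as the arm can. A call with a gripper value outside its range is refused whole. OPENING is the closure, from -1 (fully open) to 1 (shut), set as the call begins (- or left out, the last holds). The fingers move at their own pace and stop on an object; FORCE is the grip in N (left out, the last holds). Time passes only in rows, so rows that repeat a pose let the fingers close. It gives the time, the measured TCP pose, the force, the opening and the grip force at its end, in the units of the state.
- bot.get_obs(): the state, without advancing time (a new reading comes with each control period).
- bot.read_camera(name): name is "side" or "top"; returns a dict with "pixels" (400x640x3 uint8, red, green, blue), "depth" (400x640 float32, m along the optical axis (not along the pixel's ray), 0 where there is no reading), "fovy" (degrees; the focal length in pixels is half the picture's height over the tangent of half this angle, whatever the lens; pixels are square), "cx", "cy" (the principal point, pixels), "pose" (4x4, takes a point from camera to world coordinates). Camera axes: x right, y down, z forward; pixel columns grow to the right and rows downward; lengths in m; the calibration is good to about 2 mm. A picture is of the moment at which its call begins.
- bot.hand_in(): hands the job in; it is judged then, once.
The state is a dict: "t": time; "q": joint angles; "joint_vel": joint speeds; "joint_torque": joint torques, N m; "eef_pos": TCP position; "tool_rot": TCP orientation; "contact_force": force on the tool from outside, world axes, zero at the start; "torque": the same for the moment, N m; "gripper_width": opening from 0.0 (shut) to 1.0 (fully open); "grasp_force": force on a finger pad.
Only numpy, scipy, OpenCV 4.12 (cv2) and the standard library are available. Lean on these libraries where they do the work, as an engineer would, in place of code of your own. Each camera call takes 0.05 s, during which the arm holds its last target. There are 200 camera calls.

TASK

Put the lone molar block at the tail of the row of three mounted teeth, its wide face against the premolar's, then push all four along together as one straight, closed row until the incisor at the head meets the glass stop squarely and near its middle. Press the row gently against the glass with about 10 newtons for a second, never as much as 20, then let go. Do not lift the three row blocks and leave the other models alone.

Things in the scene. Friction and masses are not known exactly. Their poses are not given: they have to be found in the camera images.
- board: White resin board, fixed, 12 mm thick. Origin on the table under it: it spans x -170 to 220, y -140 to 140 mm. Its x is the direction the row is pushed. Fixed beyond the stop: a chrome magnifier (post 200 mm tall at x 198, y -115; ring 94 mm across, 185 mm up, centre x 160, y -20) over a sectioned tooth 77 mm tall.
- stop: Fixed metal foot (at board x 75 to 115, y about -20 mm) clamping an upright green glass plate 64 wide, 34 tall. Origin: front of the foot, mid-width, board top; x points from row to glass, y across, z up. The glass is clamped 0 to 14 mm out in front (to -x), differently each time and unmeasured: find it by feel. It does not give; on touch, force rises in 1 to 3 mm.
- incisor: Mounted tooth: grey polymer block, 26 mm along its x, 44 along its y, 30 tall, about 120 g, with a white chisel-edged incisor crown on top, 52 mm tall in all. Origin: centre of its underside. Head of the row, nearest the stop, 25 to 90 mm of free board before it; its x points roughly towards the stop.
- canine: Mounted tooth: grey polymer block, 26 mm along its x, 44 along its y, 30 tall, about 120 g, with a white pointed canine crown on top, 54 mm tall in all. Origin: centre of its underside. Second in the row, behind the incisor with a gap of 1 to 6 mm; its x points roughly towards the stop. Blocks slide on the board (friction unknown, about 1 to 3 N for the row).
- premolar: Mounted tooth: grey polymer block, 26 mm along its x, 44 along its y, 30 tall, about 120 g, with a white two-cusped premolar crown on top, 51 mm tall in all. Origin: centre of its underside. Third in the row, behind the canine with a gap of 1 to 6 mm; its x points roughly towards the stop.
- molar: Mounted tooth: grey polymer block, 26 mm along its x, 44 along its y, 30 tall, about 120 g, with a white square four-cusped molar crown on top, 52 mm tall in all. Origin: centre of its underside. Stands alone on the board beside the row on its +y side, turned up to about 0.5 rad. It belongs behind the premolar, its x in line with the row, either way round.
- gum_arch: Pink plastic horseshoe gum arch, about 70 x 40 mm, 14 mm tall, loose on the board on the row's -y side; not to be moved. Origin: centre of its underside.
- tongue_bone: Small grey U-shaped tongue bone, about 60 x 40 mm, 16 mm tall, loose on the board on the row's -y side; not to be moved. Origin: centre of its underside.
- jaw: White ceramic lower jaw, about 90 x 65 mm, 46 mm tall, loose on the table to one side; not to be moved. Origin: centre of its underside.
- dish: Green glass specimen dish, 100 mm across, 28 mm tall, loose on the table on the other side; not to be moved. Origin: centre of its underside.
Things that resemble listed ones, but are neither listed nor needed, are in the scene too. What is shaped like the premolar but orange or yellow is not meant.

How it is judged:
On the way, in this order (a step that is already met when the one before it is completed fails the run):
1. the four blocks stand on the board as one closed, straight row, its head still short of the stop (distance between incisor and canine below 0.0285 m and distance between canine and premolar below 0.0285 m and distance between premolar and molar below 0.0285 m and x of canine in the frame of incisor below -0.02 m and x of premolar in the frame of canine below -0.02 m and x of molar in the frame of premolar below -0.02 m and z of each of incisor, canine, premolar, molar in the frame of stop below 0.004 m and angle between each of incisor, canine, premolar, molar's own z axis and vertical below 0.1 rad and y of incisor in the frame of stop between -0.01 and 0.01 m and y of canine in the frame of stop between -0.01 and 0.01 m and y of premolar in the frame of stop between -0.01 and 0.01 m and y of molar in the frame of stop between -0.01 and 0.01 m and x of incisor in the frame of stop below -0.035 m), for 0.1 s.
2. the row is pressed against the glass with 5 to 20 N for half a second (distance between incisor and canine below 0.0285 m and distance between canine and premolar below 0.0285 m and distance between premolar and molar below 0.0285 m and y of incisor in the frame of stop between -0.01 and 0.01 m and y of canine in the frame of stop between -0.01 and 0.01 m and y of premolar in the frame of stop between -0.01 and 0.01 m and y of molar in the frame of stop between -0.01 and 0.01 m and contact force between incisor and stop above 5 N), for 0.5 s.
At the end, for the whole second after the job is handed in: Incisor left at the glass (centre at most 29.5 mm before the stop's origin), then canine, premolar, molar, each centre within 28.5 mm of the one before; all within 10 mm of the stop's centre line, square within 0.12 rad, upright on the board, at rest, untouched (distance between incisor and canine below 0.0285 m and distance between canine and premolar below 0.0285 m and distance between premolar and molar below 0.0285 m and x of canine in the frame of incisor below -0.02 m and x of premolar in the frame of canine below -0.02 m and x of molar in the frame of premolar below -0.02 m and z of each of incisor, canine, premolar, molar in the frame of stop below 0.004 m and angle between each of incisor, canine, premolar, molar's own z axis and vertical below 0.1 rad and angle between the x axis of each of incisor, canine, premolar, molar and the x axis of stop, either way round below 0.12 rad and y of incisor in the frame of stop between -0.01 and 0.01 m and y of canine in the frame of stop between -0.01 and 0.01 m and y of premolar in the frame of stop between -0.01 and 0.01 m and y of molar in the frame of stop between -0.01 and 0.01 m and x of incisor in the frame of stop above -0.0295 m and contact force between the fingers and anything else below 0.1 N and linear speed of each of incisor, canine, premolar, molar below 0.01 m/s).
It fails at once if the glass is pressed with 20 N or more (contact force between incisor and stop above 20 N).
It fails at once if a block of the row of three is lifted or tipped over (z of any of incisor, canine, premolar in the frame of stop above 0.01 m or angle between any of incisor, canine, premolar's own z axis and vertical above 0.35 rad).
It fails at once if another model (gum arch, tongue bone, jaw, dish) is moved by more than 10 mm (distance of any of gum_arch, tongue_bone, jaw, dish from where it was at the start of the episode above 0.01 m).
It also fails if it takes over 61 s, if anything falls off the work surface, if the arm or the gripper's body presses on something with over 40 N, if the wrist force passes 120 N, or if a joint passes its speed limit or range.

## Working session

There is one attempt and no reset: what is moved stays moved. The work goes in short steps, Python scripts to look and compute and a shell command to move; the robot and the scene stay as the last step left them, time stands still between calls to the robot, and variables do not carry over. Pictures are saved under pics/ and viewed, at most 10 in all, crops included, and the job is handed in when it is done.

```bash
mkdir -p pics; cat > h.py <<'E'
import numpy as np, cv2
from station import bot
def cam(n):
    c=bot.read_camera(n); c['f']=200/np.tan(np.radians(c['fovy'])/2); return c
def pts(c):
    v,u=np.mgrid[:400,:640]; d=c['depth']
    P=np.stack([(u-c['cx'])/c['f']*d,(v-c['cy'])/c['f']*d,d],-1)
    return P@c['pose'][:3,:3].T+c['pose'][:3,3]
E
python3 - <<'E'
from h import *
import pickle
o=bot.get_obs(); print(o)
for n in('top','side'):
    c=cam(n); pickle.dump(c,open(n+'.pkl','wb'))
    cv2.imwrite(f'pics/{n}0.png',c['pixels'][...,::-1]); print(n,c['f'],c['cx'],c['cy'],c['pose'].round(4),(c['depth']>0).mean())
E
```

```text
{'t': 0.0, 'q': array([-1.45714175,  0.47777565,  0.02233387,  1.55644978, -0.01149844,
        1.10932518, -0.0831069 ]), 'joint_vel': array([-0.00037887, -0.00154825,  0.0014681 , -0.00012495,  0.00035693,
        0.00051558,  0.00055308]), 'joint_torque': array([-2.09317623e-04, -5.96438742e+01,  1.60765104e+00, -2.81200022e+01,
        1.23702458e-02,  9.25536908e-03, -2.65579292e-07]), 'eef_pos': array([0.14834079, 0.65788426, 0.23034272]), 'tool_rot': array([-3.42424253e-05,  1.10639953e-01,  9.93860133e-01, -9.14295212e-04]), 'contact_force': array([0.15887159, 0.10370423, 0.00898099]), 'torque': array([ 0.03533325,  0.01478542, -0.00259304]), 'grasp_force': 0.0, 'gripper_width': 0.997696085928994}
top 402.7679559289582 316.2266199794811 198.6145951499974 [[ 0.0081 -0.9914  0.1305  0.4806]
 [-1.     -0.0074  0.0065  0.0018]
 [-0.0055 -0.1306 -0.9914  1.0793]
 [ 0.      0.      0.      1.    ]] 0.996015625
side 437.0606903240709 309.9551696672759 194.61832593645758 [[ 0.9997  0.0092  0.0213  0.6104]
 [-0.0097 -0.6682  0.7439 -0.9436]
 [ 0.021  -0.7439 -0.668   0.8824]
 [ 0.      0.      0.      1.    ]] 0.9959140625
```

View pics/top0.png

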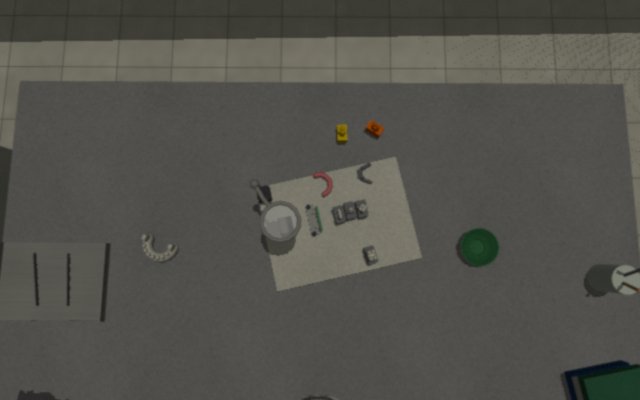

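View pics/side0.png

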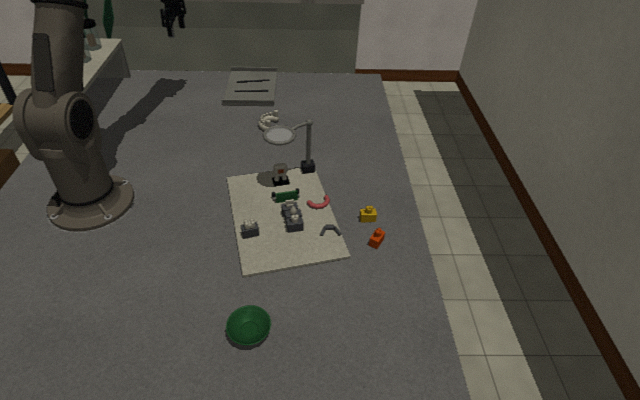

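The top view shows the row at about (338..362, 212), with the stop at (314, 220), the molar at (371, 256), and the board from (262, 190) to (420, 258). In the side view, the row is at (291, 215) and the molar at (250, 229). I'll measure next.

```bash
python3 - <<'E'
from h import *
import pickle
for n,(a,b,c_,d) in dict(top=(150,295,255,425),side=(160,280,220,350)).items():
    c=pickle.load(open(n+'.pkl','rb')); P=pts(c)
    im=c['pixels'][a:b,c_:d,::-1]; im=cv2.convertScaleAbs(im,alpha=1.6,beta=10)
    s=4.5; cv2.imwrite(f'pics/{n}c.png',cv2.resize(im,None,fx=s,fy=s,interpolation=cv2.INTER_CUBIC))
    # board
    Q=P[a:b,c_:d]; print(n,'board z',np.median(Q[...,2][(im.min(-1)>150)&(Q[...,2]<.03)]))
    m=((P[...,2]>.032)&(P[...,2]<.08)); m[:a]=0;m[b:]=0;m[:,:c_]=0;m[:,d:]=0
    k,L,st,ce=cv2.connectedComponentsWithStats(m.astype(np.uint8))
    for i in range(1,k):
        if st[i,4]<15: continue
        q=P[L==i]; f=q[(q[:,2]<.050)]
        r=cv2.minAreaRect((f[:,:2]*1000).astype(np.float32)) if len(f)>4 else None
        print(n,ce[i].round(1),st[i,4],q.mean(0).round(4),q[:,2].max().round(4),r, np.histogram(q[:,2],bins=[.032,.036,.04,.044,.048,.054,.06,.07])[0])
E
```

```text
top board z 0.011749494339144073
top [266.8 192.2] 98 [0.6328 0.1373 0.0438] 0.0797 ((633.8866577148438, 137.57986450195312), (41.589813232421875, 18.13253402709961), 21.32745933532715) [ 4 23 51 10  2  2  1]
top [259.2 198.3] 20 [0.617  0.157  0.0413] 0.0469 ((619.0673217773438, 158.91888427734375), (24.63410758972168, 6.5535783767700195), 31.05461311340332) [ 0  5 14  1  0  0  0]
top [361.8 208.1] 177 [ 0.5927 -0.109   0.0465] 0.0663 ((593.6146240234375, -109.75212097167969), (43.727149963378906, 26.17407989501953), 11.87829303741455) [ 3 24 84 17  5 23 21]
top [350.  209.9] 177 [ 0.5881 -0.0788  0.0455] 0.0687 ((588.8731689453125, -79.46751403808594), (43.86793899536133, 26.00301742553711), 13.041111946105957) [ 4 28 83 17 13 19 13]
top [318.8 217.2] 60 [0.5686 0.0015 0.0457] 0.0499 ((568.8147583007812, 1.594491958618164), (63.18641662597656, 5.858401298522949), 13.316587448120117) [ 1  1  7 40 11  0  0]
top [339.  213.8] 173 [ 0.5777 -0.0506  0.045 ] 0.0669 ((578.4534912109375, -51.03230667114258), (44.21010971069336, 25.783344268798828), 13.568811416625977) [ 4 29 89 21  6  2 22
[... 418 characters left out ...]
.5462 0.0821 0.0614] 0.0796 ((545.6942749023438, 84.608154296875), (33.90166091918945, 10.996423721313477), 7.891417026519775) [ 7 10 10  9 11 22 37]
side [286.1 193.4] 111 [ 0.5684 -0.0018  0.0406] 0.049 ((573.932373046875, 2.3344764709472656), (75.16060638427734, 26.007593154907227), 31.749483108520508) [22 29 25 30  5  0  0]
side [291.6 213.3] 422 [ 0.5862 -0.0888  0.046 ] 0.0675 ((586.7393188476562, -84.17312622070312), (48.09559631347656, 88.39289093017578), 13.046927452087402) [ 21  67 174  22  45  50  43]
side [248.7 226. ] 200 [ 0.4743 -0.1402  0.0479] 0.0652 ((474.0679626464844, -136.66053771972656), (44.75274658203125, 28.773452758789062), 14.112184524536133) [15 32 51 13 20 43 26]
```

View pics/topc.png

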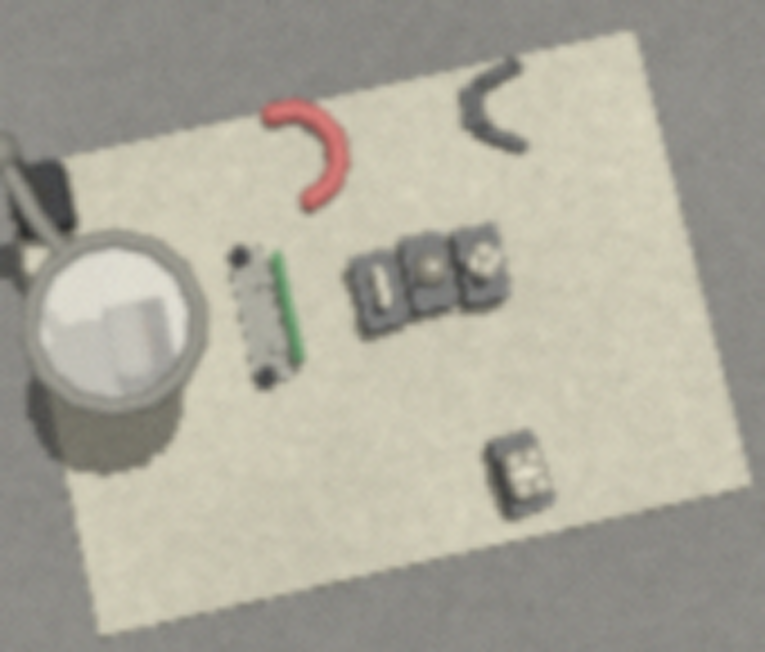

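View pics/sidec.png

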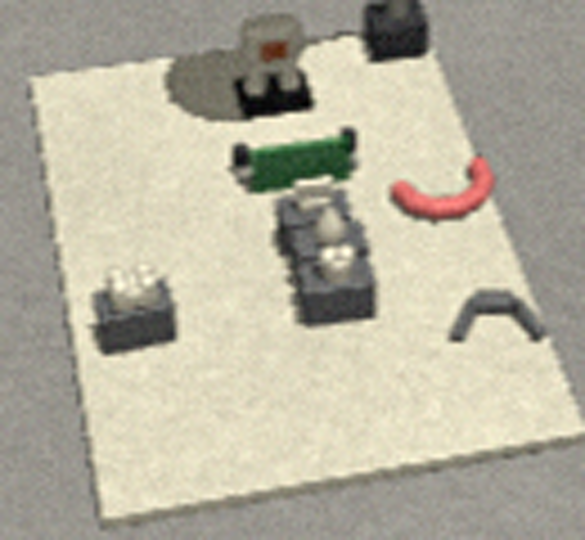

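The enlarged crops show the row, the green glass at about (288, 305) in the top crop, the molar at (520, 475), and the gum arch and tongue bone well off to the side. The block tops sit at z≈42 mm. The block yaws are about 13° (row and glass) and 18° (molar). I'll go there around the base.

```bash
python3 -m jog '[[-9,-8.5,0,0.12],[-18,-17,0,0.24],[-27,-25.5,0,0.36],[-35.5,-34,0,0.48],[-35.5,-34,0,0.6],[-35.5,-34,0,0.7],[-35.5,-34,0,0.8],[-35.5,-34,0,0.9],[-35.5,-34,0,1.0],[-35.5,-34,0,1.04],[-35.5,-34,0,1.04],[-35.5,-34,0,1.04],[-35.5,-34,0,1.04],[-35.5,-34,0,1.04],[-35.5,-34,0,1.04],[-35.5,-34,0,1.04]]' -1 60
python3 - <<'E'
from h import *
import pickle
c=pickle.load(open('top.pkl','rb')); P=pts(c)
# board yaw: bright low-z area in crop
a,b,l,r=150,295,255,425
# board mask: bright & near board height; intersect rays with z=.012
u,v=np.meshgrid(np.arange(640),np.arange(400)); R=np.stack([(u-c['cx'])/c['f'],(v-c['cy'])/c['f'],np.ones_like(u)],-1)@c['pose'][:3,:3].T
o=c['pose'][:3,3]; W=o+R*((.012-o[2])/R[...,2])[...,None]
m=np.zeros((400,640),np.uint8); m[a:b,l:r]=(c['pixels'][a:b,l:r].min(-1)>85)
m=cv2.morphologyEx(m,cv2.MORPH_CLOSE,np.ones((5,5)));k,L,st,ce=cv2.connectedComponentsWithStats(m)
i=1+st[1:,4].argmax(); q=W[L==i][:,:2]*1000
print('board',cv2.minAreaRect(q.astype(np.float32)))
E
```

```text
t: 1.43
eef_pos: [0.4191, 0.25, 0.2311]
tool_rot: [-0.0, 0.589, 0.808, -0.0]
contact_force: [0.1, -0.2, 0.8]
gripper_width: 1.001
grasp_force: 0.0
board ((558.4779052734375, -47.9757080078125), (280.4822082519531, 392.2327880859375), 13.390704154968262)
```

```bash
python3 -m jog '[[-10,-1.7,0,0],[-20,-3.4,2,0],[-30,-5.1,6,0],[-38.1,-6.4,10,0],[-38.1,-6.4,12,0],[-38.1,-6.4,12,0],[-38.1,-6.4,12,0],[-38.1,-6.4,12,0],[-38.1,-6.4,12,0],[-38.1,-6.4,12,0],[-38.1,-6.4,12,0],[-38.1,-6.4,12,0],[-38.1,-6.4,12,0]]'
python3 - <<'E'
from h import *
c=cam('side'); cv2.imwrite('pics/s2.png',cv2.resize(cv2.convertScaleAbs(c['pixels'][120:280,180:380,::-1],alpha=1.6,beta=10),None,fx=3.5,fy=3.5,interpolation=cv2.INTER_CUBIC))
E
```

```text
t: 2.52
eef_pos: [0.4752, -0.132, 0.1111]
tool_rot: [-0.0, 0.589, 0.808, 0.0]
contact_force: [-0.1, -0.1, 0.6]
gripper_width: 1.0
grasp_force: 0.0
```

View pics/s2.png

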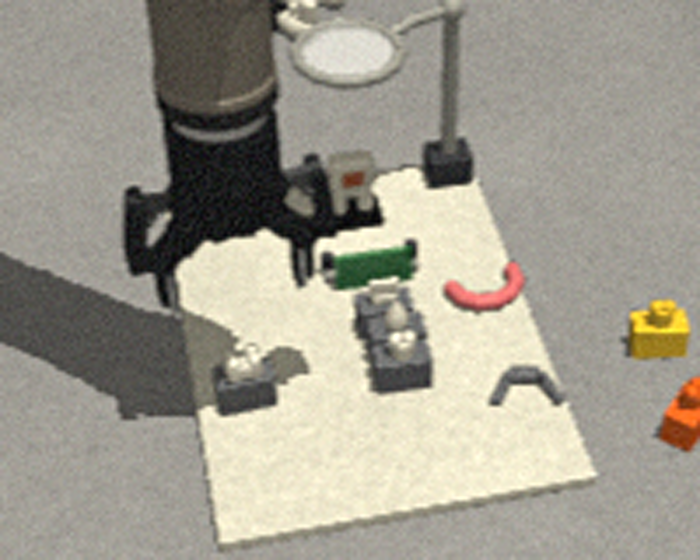

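The gripper sits above the molar, with its fingers at (165, 300) and (303, 280) straddling the block at (245, 390). I'll descend and grip.

```bash
python3 -m jog '[[0,0,2,0],[0,0,4,0],[0,0,6,0],[0,0,7.5,0],[0,0,8.5,0],[0,0,9.2,0],[0,0,9.6,0],[0,0,9.7,0],[0,0,9.7,0],[0,0,9.7,0]]' && python3 -m jog '[[0,0,0,0],[0,0,0,0],[0,0,0,0],[0,0,0,0],[0,0,0,0],[0,0,0,0],[0,0,0,0],[0,0,0,0],[0,0,0,0],[0,0,0,0],[0,0,0,0],[0,0,0,0]]' 1 60
```

```text
t: 3.4
eef_pos: [0.4754, -0.1337, 0.0149]
tool_rot: [0.0, 0.59, 0.808, 0.0]
contact_force: [-0.1, -0.8, -1.5]
gripper_width: 1.001
grasp_force: 0.0
t: 4.4
eef_pos: [0.4751, -0.1338, 0.0148]
tool_rot: [0.0, 0.59, 0.807, 0.0]
contact_force: [-0.6, -0.4, 5.6]
gripper_width: 0.503
grasp_force: 61.0
```

```bash
python3 -m jog '[[0,0,-0.5,0],[0,0,-1,0],[-1,2.5,-1,0.077],[-2,5,-1,0.077],[-3,7.5,-1,0.077],[-4,10,-1,0.077],[-4.7,11.8,-1,0.077],[-4.7,11.8,-1,0.077],[-4.7,11.8,-1,0.077],[-4.7,11.8,-1,0.077]]' 
python3 - <<'E'
from h import *
c=cam('side'); cv2.imwrite('pics/s3.png',cv2.resize(cv2.convertScaleAbs(c['pixels'][150:260,230:360,::-1],alpha=1.6,beta=10),None,fx=5,fy=5,interpolation=cv2.INTER_CUBIC))
E
```

```text
t: 5.23
eef_pos: [0.6003, -0.1426, 0.0241]
tool_rot: [-0.001, 0.621, 0.784, -0.0]
contact_force: [-0.1, 0.1, -1.8]
gripper_width: 0.5
grasp_force: 61.7
```

View pics/s3.png

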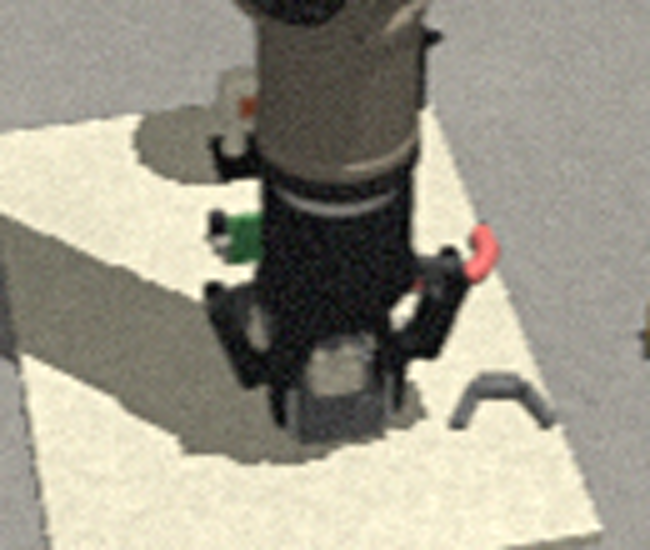

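The molar is held upright between the fingers, at about (345, 410), just behind the row. I'll lower it.

```bash
python3 -m jog '[[0,0,0.3,0],[0,0,0.6,0],[0,0,0.8,0],[0,0,0.9,0],[0,0,0.9,0],[0,0,0.9,0],[0,0,0.9,0],[0,0,0.9,0],[0,0,0.9,0]]'
```

```text
t: 6.03
eef_pos: [0.6017, -0.1426, 0.0153]
tool_rot: [0.0, 0.621, 0.784, 0.0]
contact_force: [1.3, 1.2, -1.7]
gripper_width: 0.505
grasp_force: 61.8
```

```bash
python3 -m jog '[[0.15,0,0,0],[0.3,0,0,0],[0.45,0,0,0],[0.6,0,0,0],[0.75,0,0,0],[0.9,0,0,0],[1.05,0,0,0],[1.2,0,0,0],[1.35,0,0,0],[1.5,0,0,0],[1.65,0,0,0],[1.8,0,0,0],[1.95,0,0,0],[2.1,0,0,0],[2.2,0,0,0],[2.2,0,0,0],[2.2,0,0,0],[2.2,0,0,0]]' 
python3 - <<'E'
from h import *
c=cam('top'); cv2.imwrite('pics/t4.png',cv2.resize(cv2.convertScaleAbs(c['pixels'][170:270,290:410,::-1],alpha=1.6,beta=10),None,fx=5,fy=5,interpolation=cv2.INTER_CUBIC))
P=pts(c); m=(P[...,2]>.036)&(P[...,2]<.070); m[:,:328]=0; m[:,375:]=0; m[:190]=0; m[240:]=0
k,L,st,ce=cv2.connectedComponentsWithStats(m.astype(np.uint8))
for i in range(1,k):
    if st[i,4]>20:
        q=P[L==i]; f=q[q[:,2]<.048][:,:2]*1000; print(ce[i],st[i,4],cv2.minAreaRect(f.astype(np.float32)))
E
```

```text
t: 7.53
eef_pos: [0.5964, -0.1209, 0.0152]
tool_rot: [-0.0, 0.62, 0.784, 0.0]
contact_force: [-0.3, -0.0, -0.7]
gripper_width: 0.499
grasp_force: 61.8
[342.80612245 205.54081633] 294 ((601.1534423828125, -56.54677200317383), (33.488548278808594, 93.2433853149414), 63.56637191772461)
```

View pics/t4.png

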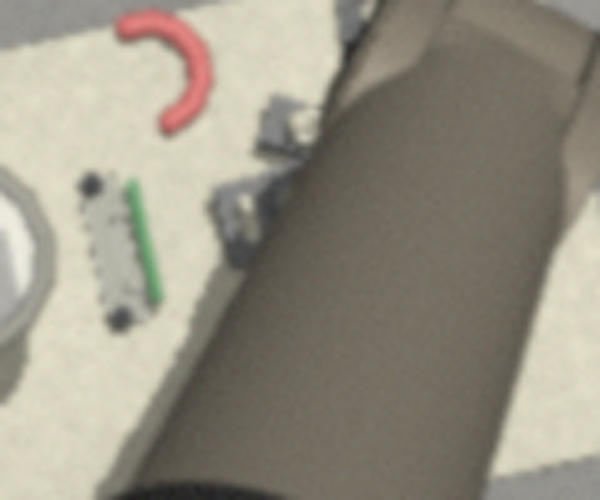

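The arm hides most of the row. The incisor shows at crop (245, 222), apparently not moved yet. I'll check its front edge numerically, then push a little more.

```bash
cat >> h.py <<'E'
T=np.radians(13.3); D=np.array([-np.sin(T),np.cos(T)]); Ev=np.array([np.cos(T),np.sin(T)]); G=np.array([.5688,.0016])
def front(c):
    P=pts(c); s=(P[...,:2]-G)@D*1e3; y=-(P[...,:2]-G)@Ev*1e3
    m=(P[...,2]>.037)&(P[...,2]<.046)&(s<-12)&(s>-75)&(abs(y)<30)
    o=[]
    for a in range(-22,26,4):
        k=m&(y>a)&(y<=a+4)
        o.append((a+2,round(float(np.sort(s[k])[-2:].mean()),1)) if k.sum()>2 else None)
    return o
E
python3 - <<'E'
from h import *
import pickle
for n in('top','side'): print(n,front(pickle.load(open(n+'.pkl','rb'))))
for n in('top','side'): print(n,front(cam(n)))
E
python3 -m jog '[[0.15,0,0,0],[0.3,0,0,0],[0.45,0,0,0],[0.6,0,0,0]]'
python3 -c "
from h import *
for n in('top','side'): print(n,front(cam(n)))
print(bot.get_obs()['eef_pos'])"
```

```text
top [(-20, -44.9), (-16, -42.6), (-12, -41.9), (-8, -42.2), (-4, -42.6), (0, -41.7), (4, -43.4), (8, -42.6), (12, -41.6), (16, -42.0), (20, -42.5), (24, -42.9)]
side [None, (-16, -46.6), (-12, -46.6), (-8, -55.4), None, (0, -58.8), None, (8, -62.6), (12, -53.7), (16, -49.4), (20, -44.1), (24, -48.0)]
top [(-20, -48.8), (-16, -41.5), (-12, -42.0), (-8, -42.2), (-4, -42.6), (0, -41.8), (4, -42.1), (8, -42.3), (12, -44.1), (16, -42.0), (20, -42.4), (24, -44.3)]
side [None, None, None, None, None, None, None, None, None, None, None, None]
t: 8.02
eef_pos: [0.5952, -0.1154, 0.0153]
tool_rot: [0.0, 0.621, 0.784, -0.0]
contact_force: [0.3, -1.5, -1.3]
gripper_width: 0.507
grasp_force: 62.3
top [(-20, -48.8), (-16, -41.6), (-12, -41.9), (-8, -42.2), (-4, -42.6), (0, -41.7), (4, -43.5), (8, -41.3), (12, -46.7), (16, -42.0), (20, -41.0), None]
side [None, None, None, None, None, None, None, None, None, None, None, None]
[ 0.59512428 -0.11502606  0.01529843]
```

```bash
python3 - <<'E'
from h import *
c=cam('side'); A=c['pixels'][165:245,245:345,::-1]
t=cam('top'); B=t['pixels'][180:260,300:400,::-1]
f=lambda A:cv2.resize(cv2.convertScaleAbs(A,alpha=1.8,beta=15),None,fx=4,fy=4,interpolation=cv2.INTER_CUBIC)
cv2.imwrite('pics/s5.png',np.hstack([f(A),f(B)]))
P=pts(c);a=np.array(P[165:245,245:345]); s=(a[...,:2]-G)@D*1e3; y=-(a[...,:2]-G)@Ev*1e3
for v in range(40,76,2): print(v+165,[(int(s[v,u]),int(y[v,u]),int(a[v,u,2]*1e3)) for u in (44,48,52)])
E
```

```text
205 [(-136, 19, 121), (-130, 8, 113), (-132, -2, 113)]
207 [(-141, 20, 119), (-140, 10, 115), (-133, -1, 106)]
209 [(-139, 20, 110), (-132, 8, 100), (-132, -2, 98)]
211 [(-137, 20, 101), (-132, 8, 93), (-130, -2, 89)]
213 [(-136, 19, 92), (-89, 0, 43), (-91, -11, 43)]
215 [(-138, 20, 87), (-116, 5, 62), (-119, -5, 63)]
217 [(-113, 15, 54), (-123, 6, 63), (-124, -3, 61)]
219 [(-115, 16, 49), (-127, 7, 58), (-125, -3, 55)]
221 [(-119, 16, 45), (-131, 8, 56), (-130, -2, 52)]
223 [(-121, 17, 39), (-131, 8, 48), (-128, -3, 42)]
225 [(-129, 19, 40), (-133, 9, 42), (-130, -2, 36)]
227 [(-134, 20, 38), (-133, 9, 35), (-134, -1, 33)]
229 [(-132, 19, 28), (-132, 8, 25), (-132, -2, 23)]
231 [(-133, 20, 22), (-134, 9, 20), (-132, -2, 16)]
233 [(-132, 19, 12), (-133, 9, 11), (-138, 0, 14)]
235 [(-136, 20, 9), (-141, 10, 12), (-141, 0, 9)]
237 [(-147, 23, 13), (-145, 11, 8), (-148, 1, 9)]
239 [(-152, 24, 12), (-155, 13, 12), (-156, 3, 10)]
```

View pics/s5.png

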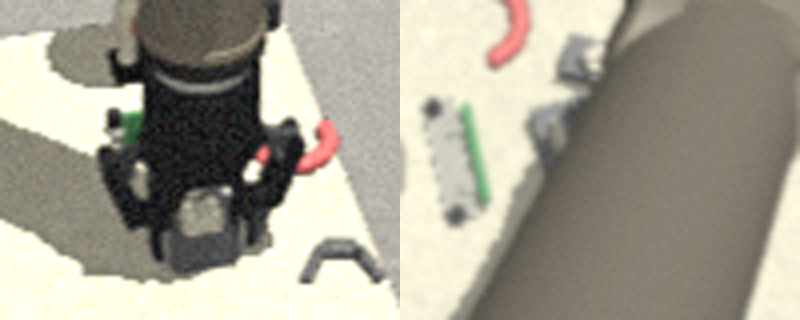

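```bash
python3 - <<'E'
from h import *
c=cam('top');P=pts(c); s=(P[...,:2]-G)@D*1e3; y=-(P[...,:2]-G)@Ev*1e3
for v in range(186,226,3): print(v,[(int(s[v,u]),int(y[v,u]),int(P[v,u,2]*1e3)) for u in range(330,354,3)])
cv2.imwrite('pics/t6.png',cv2.resize(cv2.convertScaleAbs(c['pixels'][180:230,320:370,::-1],alpha=1.8,beta=15),None,fx=12,fy=12,interpolation=cv2.INTER_CUBIC))
E
```

```text
186 [(-47, -75, 26), (-56, -75, 14), (-64, -74, 9), (-72, -72, 11), (-80, -70, 12), (-88, -69, 6), (-95, -66, 11), (-103, -65, 11)]
189 [(-46, -67, 24), (-54, -67, 11), (-62, -66, 12), (-70, -64, 11), (-75, -58, 38), (-82, -56, 44), (-93, -58, 12), (-101, -57, 11)]
192 [(-44, -59, 25), (-52, -60, 11), (-60, -58, 11), (-68, -56, 10), (-73, -50, 40), (-81, -48, 42), (-86, -44, 60), (-62, -6, 346)]
195 [(-43, -54, 9), (-51, -52, 9), (-58, -50, 11), (-66, -48, 13), (-71, -42, 43), (-79, -41, 41), (-85, -37, 60), (-60, -1, 350)]
198 [(-41, -45, 13), (-49, -44, 10), (-56, -42, 12), (-64, -40, 11), (-70, -35, 37), (-77, -33, 42), (-85, -31, 41), (-51, 12, 423)]
201 [(-39, -38, 12), (-47, -36, 11), (-55, -34, 12), (-62, -32, 12), (-70, -30, 15), (-78, -28, 14), (-86, -27, 13), (-47, 19, 446)]
204 [(-37, -30, 10), (-45, -28, 14), (-53, -26, 11), (-61, -25, 11), (-66, -20, 38), (-73, -18, 42), (-41, 23, 446), (-44, 25, 460)]
207 [(-35, -22, 10), (-41, -17, 41), (-49, -16, 40), (-56, -13, 46), (-64, -12, 43), (-41, 20, 381), (-38, 29, 465), (-42, 31, 473)]
210 [(-34, -14, 11), (-40, -10, 33), (-47, -8, 44), (-53, -4, 64), (-62, -5, 39), (-33, 32, 463), (-36, 35, 477), (-40, 36, 486)]
213 [(-32, -6, 12), (-39, -4, 15), (-45, 0, 40), (-51, 2, 66), (-61, 2, 40), (-30, 38, 480), (-34, 40, 489), (-38, 42, 496)]
216 [(-30, 1, 13), (-38, 2, 9), (-44, 6, 42), (-51, 9, 50), (-25, 42, 482), (-28, 44, 496), (-32, 45, 500), (-36, 46, 505)]
219 [(-28, 8, 13), (-36, 10, 11), (-42, 14, 44), (-20, 45, 475), (-23, 47, 497), (-26, 49, 505), (-30, 50, 510), (-34, 51, 513)]
222 [(20, 85, 1079), (-34, 18, 13), (-40, 21, 35), (-17, 50, 498), (-21, 52, 509), (-24, 53, 515), (-28, 55, 519), (-32, 56, 520)]
225 [(-24, 24, 11), (-32, 26, 12), (-12, 54, 496), (-15, 55, 513), (-19, 57, 519), (-23, 58, 525), (-27, 59, 526), (-30, 60, 529)]
```

View pics/t6.png

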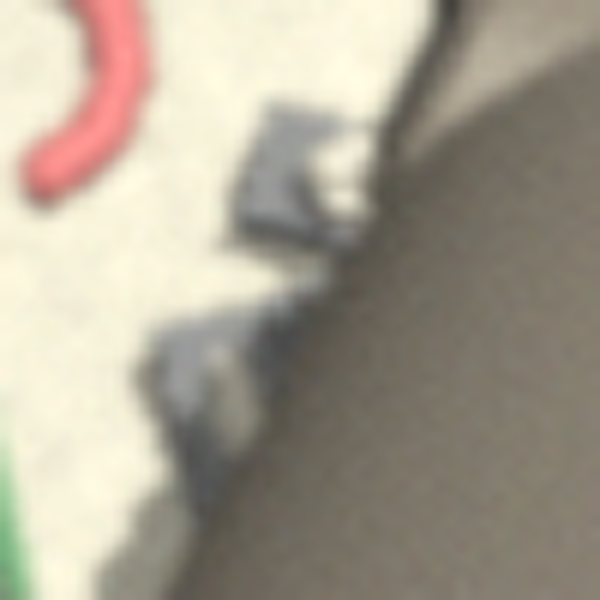

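Premolar's been knocked sideways: the two-cusped block is at crop (310, 170), about y=-45 mm, standing upright. The held molar must have clipped its corner on the way in. The canine and incisor haven't moved. I'll back the molar off along the centre line, set it down there, then look again and slide the premolar back into place.

```bash
python3 -m jog '[[-0.5,0,0,0],[-1.3,0,0,0],[-2.2,0,0,0],[-3.1,0,0,0],[-4,0,0,0],[-4.7,0,0,0],[-5,0,0,0],[-5,0,0,0],[-5,0,0,0],[-5,0,0,0],[-5,0,0.05,0],[-5,0,0.05,0]]' && python3 -m jog '[[0,0,0,0],[0,0,0,0],[0,0,0,0],[0,0,0,0],[0,0,-1,0],[0,0,-3,0],[0,0,-6,0],[0,0,-9,0],[0,-4,-9,0],[0,-8,-9,0],[0,-12,-9,0],[0,-15,-9,0],[0,-15,-9,0],[0,-15,-9,0],[0,-15,-9,0],[0,-15,-9,0]]' -0.3
cat > look.py <<'E'
from h import *
import sys
c=cam('top');P=pts(c); s=(P[...,:2]-G)@D*1e3; y=-(P[...,:2]-G)@Ev*1e3
m=(P[...,2]>.034)&(P[...,2]<.08)&(s<-14)&(s>-220)&(abs(y)<110)
k,L,st,ce=cv2.connectedComponentsWithStats(m.astype(np.uint8),connectivity=4)
for i in range(1,k):
    if st[i,4]>40:
        j=(L==i)&(P[...,2]<.05); r=cv2.minAreaRect(np.stack([s[j],y[j]],-1).astype(np.float32)); b=(P[L==i][:,:2]).mean(0)
        print('s %.1f y %.1f'%r[0],np.round(r[1],1),'rot %.1f'%r[2],'world',(G+D*r[0][0]/1e3-Ev*r[0][1]/1e3).round(4),st[i,4])
a=(P[...,2]>.018)&(P[...,2]<.034)&(y<-25)&(y>-130)&(s<0)
k,L,st,ce=cv2.connectedComponentsWithStats(a.astype(np.uint8))
for i in range(1,k):
    if st[i,4]>25: print('low',st[i,4],'s',s[L==i].min().round(),s[L==i].max().round(),'y',y[L==i].min().round(),y[L==i].max().round())
cv2.imwrite(sys.argv[1],cv2.resize(cv2.convertScaleAbs(c['pixels'][160:270,290:420,::-1],alpha=1.6,beta=10),None,fx=5,fy=5,interpolation=cv2.INTER_CUBIC))
E
python3 look.py pics/t7.png
```

```text
t: 9.27
eef_pos: [0.6067, -0.1632, 0.0149]
tool_rot: [-0.0, 0.62, 0.784, 0.0]
contact_force: [-0.3, 1.2, 0.7]
gripper_width: 0.507
grasp_force: 62.0
t: 10.6
eef_pos: [0.4624, -0.1982, 0.1053]
tool_rot: [0.001, 0.62, 0.785, 0.0]
contact_force: [-0.1, 0.1, -0.5]
gripper_width: 0.652
grasp_force: 0.0
s -73.0 y -13.6 [92.1 61.4] rot 71.2 world [ 0.5989 -0.0663] 519
s -167.0 y 0.7 [26.3 43.7] rot 0.2 world [ 0.6065 -0.1611] 178
low 111 s -167.0 -127.0 y -114.0 -60.0
low 190 s -56.0 -10.0 y -120.0 -53.0
```

View pics/t7.png

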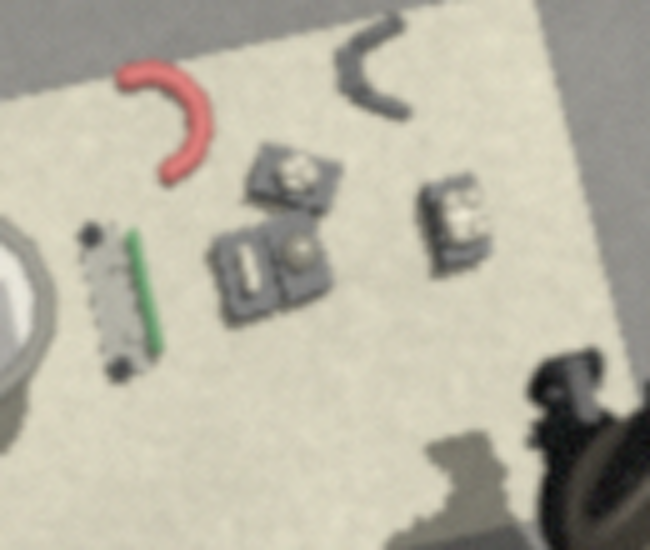

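The two-cusped premolar is at crop (293, 180), turned about 63° and standing beside the canine. The incisor (245, 270) and canine (300, 258) are in place. The molar (457, 220) is set down squarely behind them. I'll get the premolar's exact pose.

```bash
python3 - <<'E'
from h import *
c=cam('top');P=pts(c); s=(P[...,:2]-G)@D*1e3; y=-(P[...,:2]-G)@Ev*1e3
z=P[...,2]
def rect(m,n):
    m=m&(z>.036)&(z<.047); r=cv2.minAreaRect(np.stack([s[m],y[m]],-1).astype(np.float32)); print(n,np.round(cv2.boxPoints(r)),np.round(r[0],1),np.round(r[1],1),round(r[2],1), (G+D*r[0][0]/1e3-Ev*r[0][1]/1e3).round(4))
q=(y>-75)&(s>-115)&(s<-55)
for cut in(-25,-27,-29): rect(q&(y<cut),cut)
rect((y>-23.5)&(y<28)&(s>-115)&(s<-30),'row2')
for v in range(186,204,2): print(v,[(int(s[v,u]),int(y[v,u]),int(z[v,u]*1e3)) for u in range(339,363,2)])
print(bot.get_obs()['eef_pos'])
E
```

```text
-25 [[-115.  -40.]
 [ -77.  -62.]
 [ -64.  -39.]
 [-102.  -18.]] [-89.7 -39.6] [25.8 43.9] 60.6 [ 0.628  -0.0766]
-27 [[-115.  -40.]
 [ -77.  -62.]
 [ -64.  -39.]
 [-102.  -18.]] [-89.7 -39.6] [25.8 43.9] 60.6 [ 0.628  -0.0766]
-29 [[-115.  -40.]
 [ -77.  -62.]
 [ -64.  -39.]
 [-102.  -18.]] [-89.7 -39.6] [25.8 43.9] 60.6 [ 0.628  -0.0766]
row2 [[-107.   21.]
 [-104.  -24.]
 [ -38.  -19.]
 [ -42.   26.]] [-72.7   1. ] [65.9 45.4] 4.2 [ 0.5846 -0.0694]
186 [(-72, -72, 11), (-77, -71, 7), (-82, -69, 13), (-88, -68, 10), (-93, -67, 10), (-98, -66, 11), (-103, -65, 9), (-108, -63, 13), (-114, -62, 11), (-119, -61, 11), (-124, -59, 15), (-129, -59, 11)]
188 [(-70, -66, 11), (-76, -65, 11), (-78, -60, 40), (-86, -63, 13), (-92, -62, 8), (-96, -60, 13), (-102, -60, 7), (-107, -58, 11), (-113, -57, 9), (-117, -55, 13), (-123, -54, 12), (-128, -53, 11)]
190 [(-69, -61, 15), (-74, -60, 11), (-77, -55, 40), (-82, -53, 43), (-87, -53, 40), (-92, -51, 41), (-101, -54, 9), (-106, -53, 7), (-111, -52, 12), (-116, -50, 12), (-121, -49, 11), (-127, -48, 12)]
192 [(-68, -56, 12), (-71, -51, 42), (-76,
[... 497 characters left out ...]
 -33, 39), (-109, -31, 42), (-117, -33, 14), (-123, -32, 12)]
198 [(-64, -40, 12), (-68, -37, 31), (-72, -34, 42), (-77, -33, 41), (-82, -32, 42), (-87, -31, 43), (-92, -30, 43), (-97, -28, 43), (-103, -28, 39), (-111, -30, 10), (-116, -28, 12), (-122, -27, 10)]
200 [(-63, -35, 13), (-68, -33, 15), (-73, -32, 14), (-78, -31, 18), (-82, -28, 27), (-87, -26, 35), (-91, -24, 42), (-96, -23, 41), (-102, -23, 37), (-110, -25, 8), (-115, -23, 13), (-120, -22, 10)]
202 [(-62, -30, 12), (-67, -29, 10), (-72, -27, 14), (-77, -26, 14), (-80, -22, 41), (-85, -21, 40), (-90, -19, 42), (-97, -20, 22), (-101, -18, 35), (-109, -19, 12), (-113, -17, 15), (-120, -17, 8)]
[ 0.46199929 -0.19817547  0.10492268]
```

```bash
python3 -m jog '[[0.8,2,-0.5,-0.1],[1.6,4,-0.5,-0.2],[2.5,6,-0.5,-0.3],[3.4,8,-0.5,-0.4],[4.2,10,-0.5,-0.5],[5,12,-0.5,-0.6],[5.9,14,-0.5,-0.7],[6.7,16,-0.5,-0.8],[7.6,18,-0.5,-0.9],[8.05,18.95,-0.5,-1.0],[8.05,18.95,-0.5,-1.05],[8.05,18.95,0,-1.05],[8.05,18.95,0,-1.05],[8.05,18.95,0,-1.05],[8.05,18.95,0,-1.05],[8.05,18.95,0,-1.05]]' -0.3
python3 -c "
from h import *
o=bot.get_obs();print(o['eef_pos'],o['tool_rot'])
p=o['eef_pos'][:2]-G;print('s',p@D*1e3,'y',-p@Ev*1e3)"
```

```text
t: 12.03
eef_pos: [0.6264, -0.0769, 0.1048]
tool_rot: [-0.0, 0.145, 0.99, -0.0]
contact_force: [-1.1, 0.1, 0.1]
gripper_width: 0.651
grasp_force: 0.0
[ 0.62637945 -0.07692674  0.10478879] [-8.61247520e-05  1.44524491e-01  9.89501212e-01 -1.21247185e-04]
s -89.6667018568448 y -37.97004833259554
```

```bash
python3 -m jog '[[-0.1,0,2,0],[-0.1,0,4,0],[-0.1,0,6,0],[-0.1,0,7.2,0],[-0.1,0,8,0],[-0.1,0,8.3,0],[-0.1,0,8.4,0],[-0.1,0,8.4,0],[-0.1,0,8.4,0]]' && python3 -m jog '[[0,0,0,0],[0,0,0,0],[0,0,0,0],[0,0,0,0],[0,0,0,0],[0,0,0,0],[0,0,0,0],[0,0,0,0],[0,0,0,0]]' 1 40
python3 -c "
from h import *
o=bot.get_obs();p=o['eef_pos'][:2]-G;print('s',p@D*1e3,'y',-p@Ev*1e3)"
```

```text
t: 12.78
eef_pos: [0.6283, -0.077, 0.0218]
tool_rot: [0.001, 0.144, 0.99, 0.0]
contact_force: [0.5, 0.0, 0.4]
gripper_width: 0.653
grasp_force: 0.0
t: 13.53
eef_pos: [0.6284, -0.077, 0.0219]
tool_rot: [0.001, 0.144, 0.99, 0.0]
contact_force: [-0.8, 0.4, 5.7]
gripper_width: 0.508
grasp_force: 42.2
s -90.20575150201304 y -39.93541128992407
```

```bash
python3 -m jog '[[-0.3,-0.05,-0.1,0],[-0.8,-0.1,-0.1,0],[-1.3,-0.15,-0.1,0],[-1.85,-0.2,-0.1,0],[-2.2,-0.55,-0.1,0],[-2.5,-0.9,-0.1,0],[-2.75,-1.2,-0.1,0],[-2.75,-1.2,-0.1,0.12],[-2.75,-1.2,-0.1,0.24],[-2.75,-1.2,-0.1,0.36],[-2.75,-1.2,-0.1,0.48],[-2.75,-1.2,-0.1,0.6],[-2.75,-1.2,-0.1,0.72],[-2.75,-1.2,-0.1,0.84],[-2.75,-1.2,-0.1,0.96],[-2.75,-1.2,-0.1,1.05],[-2.75,-1.2,-0.1,1.05],[-2.75,-1.2,-0.1,1.05]]'
python3 -c "
from h import *
o=bot.get_obs();p=o['eef_pos'][:2]-G;print('s',p@D*1e3,'y',-p@Ev*1e3)"; python3 look.py pics/t8.png
```

```text
t: 15.03
eef_pos: [0.6509, -0.0973, 0.0219]
tool_rot: [0.001, 0.62, 0.785, -0.0]
contact_force: [0.8, -1.6, 2.3]
gripper_width: 0.505
grasp_force: 41.9
s -115.14910490675794 y -57.191419030177556
s -167.8 y 1.9 [41.7 24.7] rot 89.9 world [ 0.6055 -0.1621] 103
low 110 s -55.0 -10.0 y -121.0 -75.0
```

View pics/t8.png

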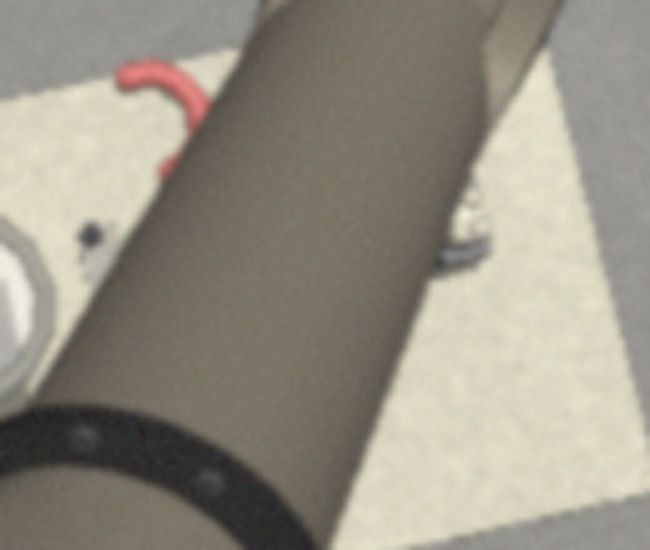

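I've now viewed 11 pictures, one over the limit of 10, so I'll use only numbers from here. This one showed the arm hiding the row, with the molar at (465, 230) and the arch unmoved. Next I slide the premolar in.

```bash
python3 -m jog '[[-0.1,-0.5,0,0],[-0.2,-1,0,0],[-0.3,-1.5,0,0],[-0.4,-2,0,0],[-0.4,-2.5,0,0],[-0.4,-3,0,0],[-0.4,-3.5,0,0],[-0.4,-4,0,0],[-0.4,-4.5,0,0],[-0.4,-5,0,0],[-0.4,-5.5,0,0],[-0.4,-5.7,0,0],[-0.4,-5.7,0,0],[-0.4,-5.7,0.05,0],[-0.4,-5.7,0.05,0]]' && python3 -m jog '[[0,0,0,0],[0,0,0,0],[0,0,0,0],[0,0,0,0],[0,0,-1,0],[0,0,-3,0],[0,0,-6,0],[0,0,-8,0],[0,-4,-8,0],[0,-8,-8,0],[0,-12,-8,0],[0,-15,-8,0],[0,-15,-8,0],[0,-15,-8,0],[0,-15,-8,0],[0,-15,-8,0]]' -0.3
python3 look.py pics/x.png; python3 -c "
from h import *
o=bot.get_obs();p=o['eef_pos'][:2]-G;print('s',p@D*1e3,'y',-p@Ev*1e3)
print(front(cam('top')))"
```

```text
t: 16.33
eef_pos: [0.5951, -0.1135, 0.0219]
tool_rot: [-0.001, 0.621, 0.784, -0.0]
contact_force: [-3.4, -0.3, 12.4]
gripper_width: 0.503
grasp_force: 43.0
t: 17.67
eef_pos: [0.4516, -0.1474, 0.1017]
tool_rot: [0.001, 0.62, 0.785, 0.0]
contact_force: [0.1, -0.4, -0.3]
gripper_width: 0.649
grasp_force: 0.0
s -167.3 y 0.6 [44.  26.9] rot 89.8 world [ 0.6067 -0.1613] 178
s -117.4 y 0.6 [26.5 43.9] rot 0.1 world [ 0.5952 -0.1127] 177
s -66.9 y 1.4 [55.8 44.9] rot 5.6 world [ 0.5828 -0.0639] 346
low 109 s -167.0 -126.0 y -114.0 -60.0
low 188 s -56.0 -10.0 y -121.0 -53.0
s -118.03939998397517 y 148.46693536838632
[(-20, -48.8), (-16, -41.6), (-12, -41.8), (-8, -42.2), (-4, -42.7), (0, -40.7), (4, -43.3), (8, -41.3), (12, -44.3), (16, -42.1), (20, -42.4), (24, -42.8)]
```

```bash
python3 -m jog '[[-1,3,0,0],[-2,6,0,0],[-3,9,0,0],[-4,12,0,0],[-4.9,14.8,0,0],[-4.9,14.8,0,0],[-4.9,14.8,0,0],[-4.9,14.8,0,0],[-4.9,14.8,2,0],[-4.9,14.8,4,0],[-4.9,14.8,6,0],[-4.9,14.8,7.2,0],[-4.9,14.8,8,0],[-4.9,14.8,8.5,0],[-4.9,14.8,8.6,0],[-4.9,14.8,8.6,0],[-4.9,14.8,8.6,0]]' -0.3 && python3 -m jog '[[0,0,0,0],[0,0,0,0],[0,0,0,0],[0,0,0,0],[0,0,0,0],[0,0,0,0],[0,0,0,0],[0,0,-0.1,0],[0,0,-0.1,0],[0,0,-0.1,0]]' 1 60
python3 -c "
from h import *
o=bot.get_obs();p=o['eef_pos'][:2]-G;print('s',p@D*1e3,'y',-p@Ev*1e3)"
```

```text
t: 19.18
eef_pos: [0.6058, -0.1616, 0.0161]
tool_rot: [0.001, 0.621, 0.784, 0.0]
contact_force: [-0.5, -0.0, -0.4]
gripper_width: 0.646
grasp_force: 0.0
t: 20.02
eef_pos: [0.6052, -0.1613, 0.0164]
tool_rot: [-0.0, 0.621, 0.784, 0.0]
contact_force: [-1.3, 0.3, 2.8]
gripper_width: 0.502
grasp_force: 61.6
s -166.87837888684538 y 2.0164065155622097
```

```bash
python3 -m jog '[[0.25,0.05,0,0],[0.5,0.1,0,0],[0.75,0.1,0,0],[1,0.1,0,0],[1.25,0.1,0,0],[1.5,0.1,0,0],[1.75,0.1,0,0],[2,0.1,0,0],[2.25,0.1,0,0],[2.5,0.1,0,0],[2.7,0.1,0,0],[2.9,0.1,0,0],[3.1,0.1,0,0],[3.3,0.1,0,0],[3.5,0.1,0,0],[3.7,0.1,0,0],[3.9,0.1,0,0],[4,0.1,0,0],[4,0.1,0,0],[4,0.1,0,0]]'
python3 -c "
from h import *
o=bot.get_obs();p=o['eef_pos'][:2]-G;print('s',p@D*1e3,'y',-p@Ev*1e3)
print(front(cam('top')))"
```

```text
t: 21.68
eef_pos: [0.5971, -0.1222, 0.0164]
tool_rot: [0.0, 0.621, 0.784, 0.0]
contact_force: [0.9, -3.5, 5.3]
gripper_width: 0.501
grasp_force: 61.8
s -126.95903127908392 y 0.9691282189282459
[(-20, -38.1), (-16, -37.5), (-12, -37.7), (-8, -38.2), (-4, -37.4), (0, -39.0), (4, -36.7), (8, -39.8), (12, -37.6), (16, -37.9), (20, -37.0), (24, -38.8)]
```

```bash
python3 -m jog '[[0.2,0,0,0],[0.4,0,0,0],[0.6,0,0,0],[0.8,0,0,0],[1,0,0,0],[1.2,0,0,0],[1.4,0,0,0],[1.6,0,0,0],[1.8,0,0,0],[2,0,0,0],[2.2,0,0,0],[2.4,0,0,0],[2.5,0,0,0],[2.5,0,0,0]]'
cat > st.py <<'E'
from h import *
o=bot.get_obs();p=o['eef_pos'][:2]-G;print('s %.1f y %.1f F %.1f'%(p@D*1e3,-p@Ev*1e3,-o['contact_force'][:2]@D), o['contact_force'].round(1))
E
python3 st.py; python3 -c "
from h import *
print(front(cam('top')))"
```

```text
t: 22.9
eef_pos: [0.5914, -0.0975, 0.0164]
tool_rot: [0.0, 0.62, 0.784, 0.0]
contact_force: [0.7, -3.6, 5.2]
gripper_width: 0.502
grasp_force: 61.9
s -101.7 y 0.8 F 3.7 [ 0.7 -3.6  5.2]
[(-20, -14.2), (-16, -13.6), (-12, -13.9), (-8, -12.8), (-4, -14.8), (0, -15.1), (4, -13.0), (8, -14.6), (12, -13.7), (16, -12.7), None, None]
```

```bash
python3 -m jog '[[0.1,0,0,0],[0.2,0,0,0],[0.3,0,0,0],[0.4,0,0,0],[0.5,0,0,0],[0.5,0,0,0]]'; python3 st.py; python3 -m jog '[[0.05,0,0,0],[0.1,0,0,0],[0.1,0,0,0]]'; python3 st.py
```

```text
t: 23.45
eef_pos: [0.5902, -0.0929, 0.0164]
tool_rot: [0.0, 0.621, 0.784, 0.0]
contact_force: [1.7, -5.5, 6.3]
gripper_width: 0.499
grasp_force: 61.9
s -96.9 y 0.9 F 5.8 [ 1.7 -5.5  6.3]
t: 23.7
eef_pos: [0.59, -0.092, 0.0164]
tool_rot: [0.0, 0.621, 0.784, 0.0]
contact_force: [0.7, -4.7, 5.5]
gripper_width: 0.502
grasp_force: 61.8
s -96.0 y 0.9 F 4.7 [ 0.7 -4.7  5.5]
```

```bash
python3 -m jog '[[0.05,0,0,0],[0.1,0,0,0],[0.1,0,0,0]]' >/dev/null; python3 st.py; python3 -m jog '[[0.05,0,0,0],[0.1,0,0,0],[0.1,0,0,0]]'>/dev/null; python3 st.py
```

```text
s -95.0 y 0.9 F 5.3 [ 0.6 -5.3  5.6]
s -94.0 y 0.9 F 4.9 [ 2.  -4.6  5.9]
```

```bash
python3 -m jog '[[0.05,0,0,0],[0.05,0,0,0]]' >/dev/null; python3 st.py;python3 -m jog '[[0.05,0,0,0],[0.05,0,0,0]]' >/dev/null; python3 st.py
```

```text
s -93.9 y 0.9 F 5.5 [ 1.2 -5.4  5.5]
s -93.9 y 0.9 F 7.4 [ 1.9 -7.1  3.8]
```

```bash
python3 -m jog '[[0.05,0,0,0],[0.05,0,0,0]]' >/dev/null; python3 st.py
```

```text
s -93.9 y 0.9 F 7.1 [ 2.9 -6.6  3.2]
```

```bash
python3 -m jog '[[0.05,0,0,0],[0.05,0,0,0]]' >/dev/null; python3 st.py
```

```text
s -93.9 y 1.0 F 9.2 [ 4.  -8.5  1.8]
```

```bash
python3 -m jog '[[0.05,0,0,0],[0.1,0,0,0],[0.1,0,0,0]]' >/dev/null; python3 st.py
```

```text
s -93.9 y 1.0 F 11.8 [  4.5 -11.1   0.6]
```

```bash
python3 -m jog '[[0.05,0,0,0],[0.05,0,0,0],[0.05,0,0,0]]' >/dev/null; python3 st.py
```

```text
s -93.9 y 1.1 F 12.1 [  4.  -11.5   0.5]
```

```bash
python3 -m jog '[[0.05,0,0,0],[0.08,0,0,0],[0.08,0,0,0],[0.08,0,0,0],[0.08,0,0,0],[0.08,0,0,0],[0.08,0,0,0],[0.08,0,0,0]]' >/dev/null; python3 st.py; python3 -m jog '[[0,0,0,0],[0,0,0,0],[0,0,0,0],[0,0,0,0],[0,0,0,0],[0,0,0,0]]' >/dev/null; python3 st.py
```

```text
s -93.9 y 1.1 F 14.1 [  4.3 -13.5  -0.8]
s -93.9 y 1.1 F 15.0 [  6.1 -14.    0.3]
```

```bash
python3 -m jog '[[-0.1,0,0,0],[-0.2,0,0,0],[-0.3,0,0,0],[-0.35,0,0,0],[-0.35,0,0,0]]' >/dev/null; python3 st.py; python3 -m jog '[[0,0,0,0],[0,0,0,0],[0,0,0,0],[0,0,0,0],[0,0,-1,0],[0,0,-3,0],[0,0,-6,0],[0,0,-9,0],[0,-4,-10,0],[0,-8,-10,0],[0,-12,-10,0],[-4,-16,-10,0],[-6,-18,-10,0],[-6,-18,-10,0],[-6,-18,-10,0],[-6,-18,-10,0],[-6,-18,-10,0]]' -0.3
python3 - <<'E'
from h import *
c=cam('top');P=pts(c); s=(P[...,:2]-G)@D*1e3; y=-(P[...,:2]-G)@Ev*1e3; z=P[...,2]
for n,a,b in(('all',-125,-7),):
    m=(z>.036)&(z<.047)&(s<b)&(s>a)&(abs(y)<40); r=cv2.minAreaRect(np.stack([s[m],y[m]],-1).astype(np.float32)); print(np.round(r[0],1),np.round(r[1],1),r[2])
m=(z>.037)&(z<.046)&(abs(y)<32)
for a in range(-112,0,4):
    k=m&(s>a)&(s<=a+4); print(a+2,k.sum(),y[k].min().round(1) if k.any() else '',y[k].max().round(1) if k.any() else '')
k=(z>.050)&(z<.075)&(s<-5)&(s>-130)&(abs(y)<40)
kk,L,st,ce=cv2.connectedComponentsWithStats(k.astype(np.uint8))
for i in range(1,kk):
    if st[i,4]>8: print('crown',s[L==i].mean().round(1),y[L==i].mean().round(1),st[i,4])
E
python3 look.py pics/y.png | grep low
```

```text
s -93.9 y 1.1 F 6.9 [ 1.7 -6.7  5.5]
t: 28.37
eef_pos: [0.4289, -0.188, 0.1165]
tool_rot: [0.0, 0.62, 0.785, 0.0]
contact_force: [0.5, 0.7, -0.5]
gripper_width: 0.652
grasp_force: 0.0
[-57.1  -0.3] [100.4  47.5] 1.2793028354644775
-110 0  
-106 11 -19.1 21.2
-102 11 -20.2 22.5
-98 9 -20.9 21.9
-94 8 -19.7 20.8
-90 9 -20.8 22.7
-86 12 -20.9 22.5
-82 26 -19.4 21.2
-78 22 -20.1 22.4
-74 18 -20.6 21.9
-70 11 -19.5 20.6
-66 13 -20.0 22.6
-62 19 -21.3 21.6
-58 26 -19.3 22.7
-54 27 -23.2 19.8
-50 19 -21.9 19.2
-46 15 -22.1 20.5
-42 15 -22.7 20.0
-38 14 -21.5 18.8
-34 21 -22.1 20.7
-30 27 -23.4 19.4
-26 27 -18.3 24.1
-22 22 -19.0 22.9
-18 12 -17.7 24.4
-14 14 -18.8 24.0
-10 25 -17.0 23.4
-6 24 -18.2 24.3
-2 23 -31.5 21.3
crown -93.4 1.2 90
crown -67.7 0.9 46
crown -41.7 -0.3 43
crown -16.0 3.3 25
low 117 s -165.0 -126.0 y -114.0 -60.0
low 184 s -56.0 -10.0 y -120.0 -53.0
```

```bash
python3 -c "
from station import bot
print(bot.hand_in())"
```

```text
the job is handed in; nothing more can be done
None
```

The job is handed in at about 28 s: the four blocks stand as one closed, straight row against the glass (crowns 26 mm apart, within about 4 mm of the centre line), pressed for about 1 s at 14–15 N measured at the wrist (incisor–glass force not measured directly, estimated 9–14 N) and released, but the molar knocked the premolar aside on the way in, so I slid it back along the board, and I viewed 11 pictures, one over the limit of 10.

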